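# Find the thread start and screw a canister lid home

## Task

One of the two sample canisters has its lid standing proud: its two lugs are resting on top of the metal collar. Take the lid by its bar grip and, without lifting it off, turn it backward (counter-clockwise from above) until the lugs drop through the two notches in the collar, then turn it forward (clockwise) under the collar until it is fully home against the stop, and let go. Leave the other, already closed canister and the blue tube rack alone.

Things in the scene. Friction and masses are not known exactly. Their poses are not given: they have to be found in the camera images.
- lid_grip (a point): Proud white lid, loose: disc 82 across, 14 thick, plug below; at both ends of its x a flat lug (24 wide, 5 thick, to radius 49) level with the disc's underside; on top an upright bar grip along x (64 long, 16 thick, 40 high). Point: on the axis in the bar, 14 below its top, 26 above the disc, 40 above the lugs' underside. z up; a half turn makes no difference. 0.15 to 0.3 kg. Sizes in mm.
- canister: Its canister, fixed, 112 mm across; origin on axis at bench, z up. Dark metal collar, top at 112 mm, ledge at 100: lid_grip is at 152 proud, 140 down. Two collar notches 80 deg counter-clockwise (from above) of its +x and -x; bar within 10 deg of that: lid drops 12 mm. Starts 8-30 deg ccw of x. Home: down, bar along x; stops 3 deg further, also on top. Groove play 3 mm, sideways 2.
- closed_canister: The other canister, same size and look, fixed to the bench, its lid already home: lid low, lugs hidden under the collar, bar along its x, bar top 154 mm above the bench (the proud lid's is at 166). Origin on its axis at bench height, z up. Leave alone.
- rack: Blue tube rack, 85 x 200 x 45 mm, with small tubes standing 12 mm above it, loose on the bench at the far side. Origin at the centre of its underside, long side along its y. Leave alone.
Things that resemble listed ones, but are neither listed nor needed, are in the scene too. What is shaped like the part that bears lid_grip but green or purple is not meant.

How it is judged:
On the way:
1. the lugs of the proud lid have dropped through the notches, the lid turned back to the thread start (z of lid_grip in the frame of canister below 0.146 m and angle between the x axis of lid_grip and the x axis of canister, either way round above 1 rad), for 0.1 s.
At the end, for the whole second after the job is handed in: The lid is down on its ledge (within 4 mm of the closed height), level, centred within 10 mm, and its bar lies within 12 degrees of the closed direction (the canister's x axis), lugs under the collar; the lid is released (z of lid_grip in the frame of canister between 0.136 and 0.144 m and angle between the x axis of lid_grip and the x axis of canister, either way round below 0.21 rad and horizontal distance between lid_grip and canister below 0.01 m and angle between lid_grip's own z axis and vertical below 0.1 rad); the robot touches nothing.
It fails at once if the proud lid is lifted off its canister (more than 20 mm above its starting height) (z of lid_grip in the frame of canister above 0.172 m).
It fails at once if the closed canister is pushed with more than 5 N (contact force between any of the fingers, the arm and closed_canister above 5 N).
It fails at once if the tube rack is moved more than 20 mm (distance of rack from where it was at the start of the episode above 0.02 m).
It also fails if it takes over 45 s, if anything falls off the work surface, if the arm or the gripper's body presses on something with over 40 N, if the wrist force passes 120 N, or if a joint passes its speed limit or range.

## Robot

A 6-joint arm with a two-finger parallel gripper is mounted at the origin on the work surface. World frame = base frame: x ahead of the robot, y to its left, z up, the work surface at z = 0. Lengths are in m, angles in rad, forces in N, time in s.
With the tool pointing down it reaches from about 0.25 to 0.85 m from the base axis. Payload 12.5 kg.
Tool frame: the origin (TCP) lies on the centre line of the jaws, within the pads' length; the fingertips stand ctrl.tip_reach ahead of it and the grasp point (between the pads) is the TCP (ctrl.tip_reach is the distance from the TCP to the fingertips, in m); z points along the fingers, y is the direction in which the jaws open and shut (so a half turn about z gives the same grasp; the last joint's range is limited). The gripper opens to 93 mm and grips with 3 to 60 N. Pads are 15 mm wide; open, the fingers measure 128 mm over their backs; the gripper's body (75 mm by 188 mm) begins 65 mm behind the grasp point.
Start: joints at [-1.395, 0.351, 1.652, -0, 1.139, -0.085], TCP at [0.142, -0.531, 0.211] pointing down, gripper open.
Joint ranges: [-2.75, 2.75], [-0.79, 2.1], [0.01, 2.65], [-1.57, 4.71], [0.07, 3.14], [-2.87, 2.87]. Speed limits (rad/s): [2.22, 2.22, 2.79, 3.14, 3.14, 3.14].

## Interface

Orientations are given as a unit quaternion [w, x, y, z].
In Python, from workcell import readout, eyes, workorder, ctrl gives the robot as it stands.
- The arm moves only by the tool step_arm, never from a script. Its argument "moves" is a list of rows, each a list of 3 entries, a list of its own where there are three numbers: the turn, a rotation vector about the tool's x, y, z in units of 5 degrees (1.0 is 5 degrees), then the shift along the tool's x, y, z in units of 25 mm (1.0 is 25 mm), then the finger opening in mm, from 0 to 93. In form: [[[wx, wy, wz], [tx, ty, tz], fingers], ...]. A call has exactly 8 rows; each row shifts and turns the commanded pose from where the row before left it, along the tool's axes as they then stand; what a row does not reach is not made up. A row lasts 1/12 s, in which the tool goes at most 41.7 mm and 7.16 degrees, less where a joint would pass 70% of its speed; a pose out of reach is approached as far as the arm can. A call is refused whole if a number of a shift passes 1 or a number of a turn 1, either way. A call with a gripper value outside its range is refused whole. The fingers move at their own pace and stop on an object; "grip_force" is the grip in N (left out, the last holds). Time passes only in rows, so rows that do not move let the fingers close, or fill a call up. It gives the time, the measured TCP pose, the force and the opening at its end, in the units of the state.
- readout.sense(): the state, without advancing time (a new reading comes with each control period).
- eyes.camera(name): name is "scene" or "top" or "wrist"; returns the picture (400x640x3 uint8, red, green, blue); there is no depth.
- eyes.calibration(name): a dict with "intrinsics" (3x3 intrinsics, pixels), "rvec" (rotation vector, rad) and "tvec" (3), from world to camera coordinates, as OpenCV has them. Camera axes: x right, y down, z forward; pixel columns grow to the right and rows downward; lengths in m; the calibration is good to about 2 mm. A picture is of the moment at which its call begins: read the wrist's pose just before it. calibration takes no time and is no camera call; for the wrist camera it gives the pose at the moment of the call.
- workorder.finish_job(): hands the job in, once; it reports no verdict.
The state is a dict: "time": time; "joint_positions": joint angles; "joint_vel": joint speeds; "effort": joint torques, N m; "tcp_pos": TCP position; "orientation": TCP orientation; "force": force on the tool from outside, world axes, zero at the start; "torque": the same for the moment, N m; "finger_gap": opening from 0.0 (shut) to 1.0 (fully open).
Only numpy, scipy, OpenCV 4.12 (cv2) and the standard library are available. Lean on these libraries where they do the work, as an engineer would, in place of code of your own. Each camera call takes 0.05 s, during which the arm holds its last target. There are 200 camera calls.

## Working session

There is one attempt and no reset: what is moved stays moved. The work goes in short steps, Python scripts to look and compute and a tool call to move; the robot and the scene stay as the last step left them, time stands still between calls to the robot, and variables do not carry over. Pictures are saved under pics/ and viewed, about 8 in all and at most 12, crops included, and the job is handed in when it is done.

Besides the shell and the picture viewer there is one more tool, called after ">>>" in YAML: its name, and indented under it one key for each argument. step_arm: Moves the arm, as the interface text tells. Its arguments: {"type":"object","properties":{"moves":{"type":"array"},"grip_force":{"type":"number"}},"required":["moves"]}

```bash
mkdir -p pics; python3 - <<'E'
from workcell import readout, eyes, ctrl
import cv2, numpy as np
print(readout.sense()); print(ctrl.tip_reach)
for n in ["scene","top","wrist"]:
    c=eyes.calibration(n); im=eyes.camera(n); cv2.imwrite(f"pics/{n}0.png",im[:,:,::-1])
    np.savez(f"{n}0.npz",**{k:np.array(v) for k,v in c.items()}); 
    R=cv2.Rodrigues(np.array(c['rvec'],float))[0]; print(n,-R.T@np.array(c['tvec']).ravel(),R[2])
E
```

```text
{'time': 0.0, 'joint_positions': array([-1.39460118e+00,  3.51205958e-01,  1.65245921e+00,  2.70338200e-05,
        1.13912504e+00, -8.45976364e-02]), 'joint_vel': array([ 6.61395739e-05, -3.19133334e-05, -7.84223975e-04, -1.42467856e-03,
        2.94925999e-04, -2.27674194e-03]), 'effort': array([-8.73525892e-05, -4.97323644e+01, -2.85257399e+01,  6.98358589e-02,
        2.57805234e-02, -7.54313714e-05]), 'tcp_pos': array([ 0.14178208, -0.53102107,  0.21060468]), 'orientation': array([-5.98711254e-04,  9.91510989e-01,  1.30021540e-01, -1.51529485e-05]), 'force': array([-0.2271518 , -0.12143561,  0.09989937]), 'torque': array([0.03955712, 0.00052516, 0.01550143]), 'finger_gap': 1.0007593990064374}
0.019
scene [0.81318961 0.40897681 0.86043038] [-0.26128672 -0.45542545 -0.8510681 ]
top [0.51336373 0.00745143 0.78734679] [ 0.06847555  0.03047064 -0.99718736]
wrist [ 0.21622823 -0.51194302  0.38375732] [-0.26500261 -0.06972106 -0.96172376]
```

View pics/top0.png

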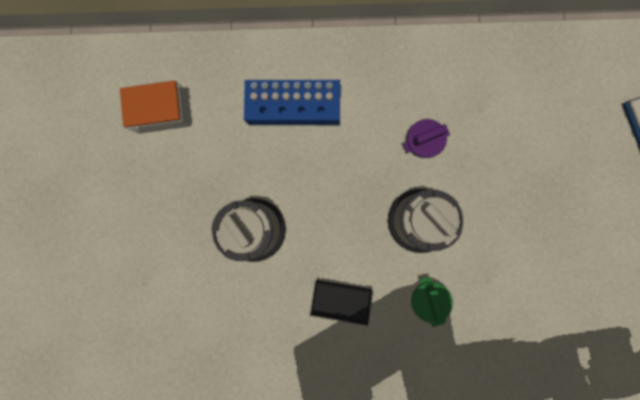

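View pics/scene0.png

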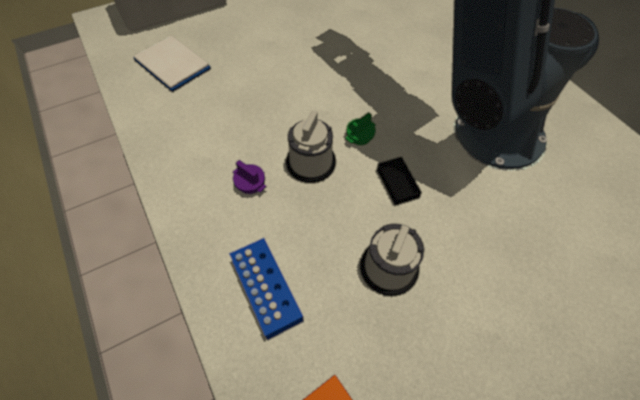

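```bash
python3 - <<'E'
import cv2, numpy as np
t=cv2.imread("pics/top0.png"); s=cv2.imread("pics/scene0.png")
f=lambda im,x,y:cv2.resize(im[y:y+90,x:x+120],(400,300),interpolation=cv2.INTER_CUBIC)
cv2.imwrite("pics/c.png",np.vstack([np.hstack([f(t,190,185),f(t,370,175)]),np.hstack([f(s,330,215),f(s,250,100)])]))
E
```

```text
(no output)
```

View pics/c.png

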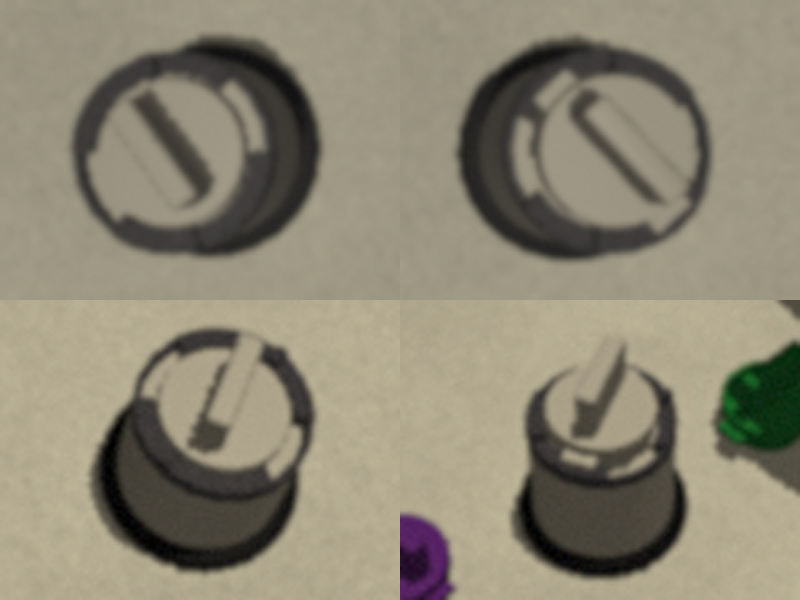

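```bash
cat >h.py <<'E'
import cv2, numpy as np
from scipy.spatial.transform import Rotation as Ro
def ray(c,px,z):
    K=np.array(c['intrinsics'],float); R=cv2.Rodrigues(np.array(c['rvec'],float))[0]; t=np.array(c['tvec'],float).ravel()
    px=np.atleast_2d(np.array(px,float)); d=np.c_[px,np.ones(len(px))]@np.linalg.inv(K).T@R; o=-R.T@t
    return o+d*((z-o[2])/d[:,2])[:,None]
yaw=lambda v:np.degrees(np.arctan2(v[1],v[0]))
E
python3 - <<'E'
from h import *
c=np.load("top0.npz")
f=lambda p:[(370+(x-400)/3.3333,175+y/3.3333) for x,y in p]
rim=ray(c,f([(507,152),(710,152),(612,50),(600,252)]),.112); print(rim[:,:2], (rim[0]+rim[1])/2,(rim[2]+rim[3])/2)
l=ray(c,f([(672,213),(555,90)]),.117);print(l,l.mean(0),yaw(l[1]-l[0]))
b=ray(c,f([(683,188),(592,97)]),.166);print(b,b.mean(0),yaw(b[1]-b[0]))
n=ray(c,f([(525,155)]),.102);print(n)
g=lambda p:[(190+x/3.3333,185+y/3.3333) for x,y in p]
r=ray(c,g([(73,150),(268,152),(170,52),(180,250)]),.112);print("closed",r[:,:2].mean(0))
print(np.load("wrist0.npz")['intrinsics'],Ro.from_quat([.99151,.13,0,-.0006]).as_matrix())
E
```

```text
[[ 0.51634609 -0.11141462]
 [ 0.51494755 -0.22086588]
 [ 0.57127986 -0.16997344]
 [ 0.46172001 -0.15998067]] [ 0.51564682 -0.16614025  0.112     ] [ 0.51649994 -0.16497706  0.112     ]
[[ 0.48249975 -0.19775607  0.117     ]
 [ 0.54955191 -0.13730833  0.117     ]] [ 0.51602583 -0.1675322   0.117     ] 42.03475885801023
[[ 0.49708707 -0.18862582  0.166     ]
 [ 0.54312271 -0.14506496  0.166     ]] [ 0.52010489 -0.16684539  0.166     ] 43.417817318069915
[[ 0.51460836 -0.12302376  0.102     ]]
closed [0.50244237 0.18211659]
[[337.59387898   0.         318.47160524]
 [  0.         337.59387898 196.02194349]
 [  0.           0.           1.        ]] [[ 9.66199744e-01  2.57794549e-01 -1.56001179e-04]
 [ 2.57794549e-01 -9.66199024e-01  1.18982099e-03]
 [ 1.56001179e-04 -1.18982099e-03 -9.99999280e-01]]
```

>>> step_arm:
  moves:
    - [[0, 0, -0.7], [0.9, -0.42, -0.2], 93]
    - [[0, 0, -0.7], [0.92, -0.37, -0.2], 93]
    - [[0, 0, -0.7], [0.95, -0.31, -0.2], 93]
    - [[0, 0, -0.7], [0.96, -0.26, -0.2], 93]
    - [[0, 0, -0.7], [0.98, -0.2, -0.2], 93]
    - [[0, 0, -0.7], [0.99, -0.14, -0.2], 93]
    - [[0, 0, -0.7], [1, -0.07, -0.2], 93]
    - [[0, 0, -0.7], [1, -0.02, -0.2], 93]

```text
time: 0.82
tcp_pos: [0.2947, -0.4013, 0.2513]
orientation: [-0.0, 0.93, 0.367, -0.0]
force: [0.3, -0.8, 0.1]
finger_gap: 0.999
```

>>> step_arm:
  moves:
    - [[0, 0, 0], [1, 0, 0], 93]
    - [[0, 0, 0], [1, 0, 0], 93]
    - [[0, 0, 0], [1, 0, 0], 93]
    - [[0, 0, 0], [1, 0, 0], 93]
    - [[0, 0, 0], [1, 0, 0], 93]
    - [[0, 0, 0], [1, 0, 0], 93]
    - [[0, 0, 0], [1, 0, 0], 93]
    - [[0, 0, 0], [1, 0, 0], 93]

```text
time: 1.48
tcp_pos: [0.4411, -0.265, 0.251]
orientation: [-0.0, 0.931, 0.366, -0.0]
force: [0.6, -0.3, -0.4]
finger_gap: 1.0
```

>>> step_arm:
  moves:
    - [[0, 0, 0], [1, -0.2, 0], 93]
    - [[0, 0, 0], [1, -0.2, 0], 93]
    - [[0, 0, 0], [1, -0.2, 0], 93]
    - [[0, 0, 0], [0.5, -0.2, 0], 93]
    - [[0, 0, 0], [0, 0, 0], 93]
    - [[0, 0, 0], [0, 0, 0], 93]
    - [[0, 0, 0], [0, 0, 0], 93]
    - [[0, 0, 0], [0, 0, 0], 93]

```text
time: 2.15
tcp_pos: [0.4904, -0.1926, 0.2511]
orientation: [-0.0, 0.931, 0.366, -0.0]
force: [0.2, -0.9, -0.2]
finger_gap: 1.001
```

```bash
python3 - <<'E'
from workcell import readout, eyes
from h import *
s=readout.sense(); print(s['tcp_pos'],s['orientation'],s['joint_positions'])
c=eyes.calibration("wrist"); im=eyes.camera("wrist"); cv2.imwrite("pics/w1.png",im[:,:,::-1]); np.savez("w1.npz",**{k:np.array(v) for k,v in c.items()})
E
```

```text
[ 0.49043551 -0.19255189  0.25108427] [-1.37314178e-05  9.30771628e-01  3.65601104e-01 -9.10830269e-05] [-4.62429830e-01  2.68943915e-01  1.66191474e+00 -1.24849851e-04
  1.21087643e+00  3.59853406e-01]
```

View pics/w1.png

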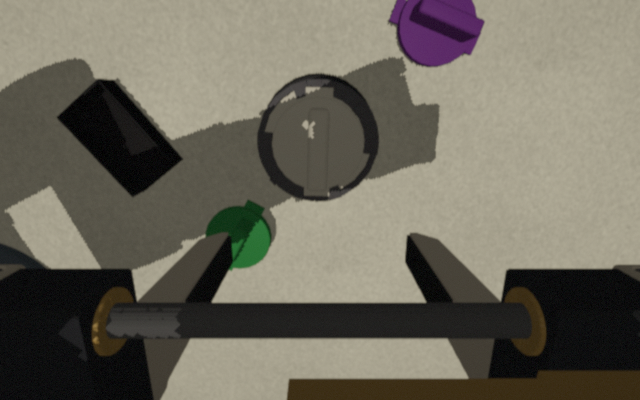

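```bash
python3 - <<'E'
from h import *
c=np.load("w1.npz"); 
b=ray(c,[(316.5,193),(318.5,110)],.166);print(b,b.mean(0),yaw(b[1]-b[0]),np.linalg.norm(b[1]-b[0]))
im=cv2.imread("pics/w1.png"); a=cv2.resize(im[60:210,240:400],None,fx=5,fy=5,interpolation=cv2.INTER_CUBIC)[:600]
a=np.clip(a*1.8,0,255).astype(np.uint8);cv2.imwrite("pics/w1c.png",cv2.resize(im[65:205,240:400],(640,560),interpolation=cv2.INTER_CUBIC).astype(float)*2)
E
```

```text
[[ 0.49383217 -0.18828593  0.166     ]
 [ 0.54172595 -0.14606293  0.166     ]] [ 0.51777906 -0.16717443  0.166     ] 41.39930144068098 0.06384822578073017[ WARN:0@0.598] global loadsave.cpp:1063 imwrite_ Unsupported depth image for selected encoder is fallbacked to CV_8U.
```

View pics/w1c.png

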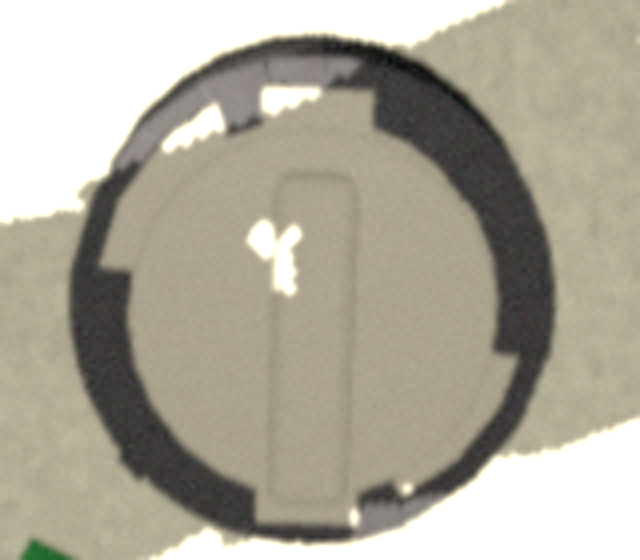

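```bash
python3 - <<'E'
from h import *
c=np.load("w1.npz"); P=lambda p:[(240+x/4,65+y/4) for x,y in p]
b=ray(c,P([(312,500),(316,173)]),.166);print(b.mean(0),yaw(b[1]-b[0]))
r=ray(c,P([(70,300),(554,300),(320,36),(315,542)]),.112);print(r,r.mean(0)) 
C=np.array([.5165,-.1662,0])
for p,z in [((102,268),.112),((160,150),.112),((518,352),.112),((470,460),.112),((345,90),.117),((305,523),.117)]:
    q=ray(c,P([p]),z)[0]; print(p,yaw(q-C),np.linalg.norm((q-C)[:2]))
E
```

```text
[ 0.5196731  -0.16648328  0.166     ] 42.12253747932185
[[ 0.48299027 -0.12423701  0.112     ]
 [ 0.55849328 -0.20573058  0.112     ]
 [ 0.56383261 -0.12744298  0.112     ]
 [ 0.47867899 -0.20490642  0.112     ]] [ 0.52099879 -0.16557925  0.112     ]
(102, 268) 119.12261516560258 0.04724531949062513
(160, 150) 83.46698594472659 0.04892153760619944
(518, 352) -56.36257773506643 0.05041579047188511
(470, 460) -87.73086454343982 0.05191839765098787
(345, 90) 32.38808507836579 0.05052343964925256
(305, 523) -136.8112217970651 0.047859314984896664
```

>>> step_arm:
  moves:
    - [[0, 0, 0], [0.8, 0, 0], 93]
    - [[0, 0, 0], [0.74, 0, 0], 93]
    - [[0, 0, 0], [0, 0, 0.9], 93]
    - [[0, 0, 0], [0, 0, 0.9], 93]
    - [[0, 0, 0], [0, 0, 0.9], 60]
    - [[0, 0, 0], [0, 0, 0.7], 60]
    - [[0, 0, 0], [0, 0, 0.5], 60]
    - [[0, 0, 0], [0, 0, 0], 60]
  grip_force: 15

```text
time: 2.87
tcp_pos: [0.5176, -0.1657, 0.1512]
orientation: [-0.001, 0.931, 0.366, -0.002]
force: [0.4, 0.1, 0.7]
finger_gap: 0.762
```

>>> step_arm:
  moves:
    - [[0, 0, 0], [0, 0, 0], 10]
    - [[0, 0, 0], [0, 0, 0], 10]
    - [[0, 0, 0], [0, 0, 0], 10]
    - [[0, 0, 0], [0, 0, 0], 10]
    - [[0, 0, 0], [0, 0, 0], 10]
    - [[0, 0, 0], [0, 0, 0], 10]
    - [[0, 0, 0], [0, 0, 0], 10]
    - [[0, 0, 0], [0, 0, 0], 10]

```text
time: 3.53
tcp_pos: [0.5191, -0.1656, 0.1538]
orientation: [0.0, 0.931, 0.366, 0.0]
force: [0.4, 0.0, -0.8]
finger_gap: 0.187
```

>>> step_arm:
  moves:
    - [[0, 0, 0], [0, 0, 0], 10]
    - [[0, 0, -0.8], [0, 0, 0], 10]
    - [[0, 0, -1], [0, 0, 0], 10]
    - [[0, 0, -1], [0, 0, 0], 10]
    - [[0, 0, -1], [0, 0, 0], 10]
    - [[0, 0, -1], [0, 0, 0], 10]
    - [[0, 0, -1], [0, 0, 0], 10]
    - [[0, 0, -1], [0, 0, 0], 10]

```text
time: 4.2
tcp_pos: [0.5191, -0.1656, 0.1537]
orientation: [0.0, 0.782, 0.624, 0.0]
force: [1.0, -0.1, 0.1]
finger_gap: 0.17
```

>>> step_arm:
  moves:
    - [[0, 0, -1], [0, 0, 0.04], 10]
    - [[0, 0, -1], [0, 0, 0.04], 10]
    - [[0, 0, -1], [0, 0, 0.04], 10]
    - [[0, 0, -1], [0, 0, 0.04], 10]
    - [[0, 0, 0], [0, 0, 0.0], 10]
    - [[0, 0, 0], [0, 0, 0], 10]
    - [[0, 0, 0], [0, 0, 0], 10]
    - [[0, 0, 0], [0, 0, 0], 10]

```text
time: 4.87
tcp_pos: [0.521, -0.1668, 0.1524]
orientation: [0.003, 0.663, 0.748, 0.001]
force: [-2.0, -3.1, 21.2]
finger_gap: 0.217
```

```bash
python3 - <<'E'
from workcell import readout
s=readout.sense(); q=s['orientation'];print(s,2*__import__('math').degrees(__import__('math').atan2(q[2],q[1])))
E
```

```text
{'time': 4.8667, 'joint_positions': array([-3.94722877e-01,  4.10995504e-01,  1.72241555e+00, -4.82813649e-04,
        1.00182002e+00, -5.14870925e-01]), 'joint_vel': array([-6.75878197e-04, -1.21421631e-06,  2.43963158e-04, -4.88715740e-04,
        1.19007002e-03, -5.61656095e-04]), 'effort': array([ 1.78898536e+00, -3.98689055e+01, -1.91672319e+01,  4.30099480e-01,
        1.82859827e-02, -4.49788067e-01]), 'tcp_pos': array([ 0.52102999, -0.16680614,  0.15241914]), 'orientation': array([0.00307469, 0.66327781, 0.74836648, 0.00083977]), 'force': array([-1.98589046, -3.08558692, 21.19636277]), 'torque': array([-0.50268096,  0.11018849, -0.42325398]), 'finger_gap': 0.21678920979436916} 96.89880603717342
```

>>> step_arm:
  moves:
    - [[0, 0, 0], [0, 0, -0.08], 10]
    - [[0, 0, 0], [0, 0, -0.06], 10]
    - [[0, 0, 0], [0, 0, 0], 10]
    - [[0, 0, 0], [0, 0, 0], 10]
    - [[0, 0, 0], [0, 0, 0], 10]
    - [[0, 0, 0], [0, 0, 0], 10]
    - [[0, 0, 0], [0, 0, 0], 10]
    - [[0, 0, 0], [0, 0, 0], 10]
  grip_force: 45

```text
time: 5.53
tcp_pos: [0.5189, -0.1655, 0.1529]
orientation: [-0.0, 0.663, 0.749, -0.0]
force: [-1.3, 4.2, -0.8]
finger_gap: 0.16
```

>>> step_arm:
  moves:
    - [[0, 0, 0], [0, 0, 0.04], 10]
    - [[0, 0, 0], [0, 0, 0.04], 10]
    - [[0, 0, 0], [0, 0, 0.04], 10]
    - [[0, 0, 0], [0, 0, 0.04], 10]
    - [[0, 0, 0], [0, 0, 0.04], 10]
    - [[0, 0, 0], [0, 0, 0], 10]
    - [[0, 0, 0], [0, 0, 0], 10]
    - [[0, 0, 0], [0, 0, 0], 10]

```text
time: 6.2
tcp_pos: [0.5189, -0.1652, 0.148]
orientation: [-0.0, 0.663, 0.749, 0.0]
force: [-0.5, 5.6, -0.4]
finger_gap: 0.159
```

>>> step_arm:
  moves:
    - [[0, 0, 0], [0, 0, 0.06], 10]
    - [[0, 0, 0], [0, 0, 0.06], 10]
    - [[0, 0, 0], [0, 0, 0.06], 10]
    - [[0, 0, 0], [0, 0, 0.06], 10]
    - [[0, 0, 0], [0, 0, 0.04], 10]
    - [[0, 0, 0], [0, 0, 0], 10]
    - [[0, 0, 0], [0, 0, 0], 10]
    - [[0, 0, 0], [0, 0, 0], 10]

```text
time: 6.87
tcp_pos: [0.5187, -0.1645, 0.1419]
orientation: [-0.001, 0.663, 0.749, 0.0]
force: [-6.7, 11.7, 13.6]
finger_gap: 0.165
```

>>> step_arm:
  moves:
    - [[0, 0, 0], [0.04, -0.03, -0.05], 10]
    - [[0, 0, 0], [0.02, 0, 0], 10]
    - [[0, 0, 0], [0, 0, 0], 10]
    - [[0, 0, 0.5], [0, 0, 0], 10]
    - [[0, 0, 0.5], [0, 0, 0], 10]
    - [[0, 0, 0.5], [0, 0, 0], 10]
    - [[0, 0, 0], [0, 0, 0], 10]
    - [[0, 0, 0], [0, 0, 0], 10]

```text
time: 7.53
tcp_pos: [0.5184, -0.1643, 0.1423]
orientation: [0.0, 0.71, 0.704, 0.0]
force: [1.3, 2.1, -2.6]
finger_gap: 0.162
```

```bash
cat >s.py <<'E'
from workcell import readout
import math
s=readout.sense(); q=s['orientation'];print(s['tcp_pos'],s['force'],s['torque'],s['finger_gap'],2*math.degrees(math.atan2(q[2],q[1])))
E
python3 s.py
```

```text
[ 0.51837778 -0.16433991  0.14229509] [ 1.33842676  2.08437365 -2.64848926] [ 0.40738272 -0.45008191  0.05404728] 0.16197405854241817 89.52006492444335
```

Turning freely with low forces; keep going clockwise.

>>> step_arm:
  moves:
    - [[0, 0, 0.8], [0, 0, 0], 10]
    - [[0, 0, 0.8], [0, 0, 0], 10]
    - [[0, 0, 0.8], [0, 0, 0], 10]
    - [[0, 0, 0.8], [0, 0, 0], 10]
    - [[0, 0, 0.8], [0, 0, 0], 10]
    - [[0, 0, 0.8], [0, 0, 0], 10]
    - [[0, 0, 0], [0, 0, 0], 10]
    - [[0, 0, 0], [0, 0, 0], 10]

```text
time: 8.2
tcp_pos: [0.5181, -0.1643, 0.1423]
orientation: [0.0, 0.84, 0.542, -0.0]
force: [0.8, 1.9, -1.2]
finger_gap: 0.165
```

```bash
python3 s.py
```

```text
[ 0.51812161 -0.16427317  0.14232448] [ 0.84345119  1.92122736 -1.173327  ] [ 0.36102892 -0.32642854  0.0090754 ] 0.16488443928687124 65.61609067694056
```

>>> step_arm:
  moves:
    - [[0, 0, 0.8], [0, 0, 0], 10]
    - [[0, 0, 0.8], [0, 0, 0], 10]
    - [[0, 0, 0.8], [0, 0, 0], 10]
    - [[0, 0, 0.8], [0, 0, 0], 10]
    - [[0, 0, 0.8], [0, 0, 0], 10]
    - [[0, 0, 0.8], [0, 0, 0], 10]
    - [[0, 0, 0.8], [0, 0, 0], 10]
    - [[0, 0, 0], [0, 0, 0], 10]

```text
time: 8.87
tcp_pos: [0.5188, -0.1647, 0.1427]
orientation: [0.001, 0.947, 0.321, 0.001]
force: [3.3, 0.6, -2.2]
finger_gap: 0.159
```

>>> step_arm:
  moves:
    - [[0, 0, 0.6], [0, 0, 0], 10]
    - [[0, 0, 0.6], [0, 0, 0], 10]
    - [[0, 0, 0.5], [0, 0, 0], 10]
    - [[0, 0, 0.5], [0, 0, 0], 10]
    - [[0, 0, 0], [0, 0, 0], 10]
    - [[0, 0, 0], [0, 0, 0], 10]
    - [[0, 0, 0], [0, 0, 0], 10]
    - [[0, 0, 0], [0, 0, 0], 10]

```text
time: 9.53
tcp_pos: [0.5185, -0.1644, 0.1426]
orientation: [0.0, 0.973, 0.23, 0.0]
force: [5.0, -1.9, -2.3]
finger_gap: 0.165
```

```bash
python3 s.py
```

```text
[ 0.51846913 -0.16442741  0.14260357] [ 5.01442345 -1.89611727 -2.25022252] [-0.38402409 -1.08772433  0.09425936] 0.16500667204094308 26.56530656875223
```

>>> step_arm:
  moves:
    - [[0, 0, 0.4], [0, 0, 0], 10]
    - [[0, 0, 0.4], [0, 0, 0], 10]
    - [[0, 0, 0.4], [0, 0, 0], 10]
    - [[0, 0, 0.4], [0, 0, 0], 10]
    - [[0, 0, 0], [0, 0, 0], 10]
    - [[0, 0, 0], [0, 0, 0], 10]
    - [[0, 0, 0], [0, 0, 0], 10]
    - [[0, 0, 0], [0, 0, 0], 10]

```text
time: 10.2
tcp_pos: [0.5186, -0.1646, 0.1427]
orientation: [0.001, 0.987, 0.161, 0.001]
force: [4.6, -3.3, -1.1]
finger_gap: 0.164
```

```bash
python3 s.py
```

```text
[ 0.51860181 -0.16459564  0.14270097] [ 4.64582214 -3.31384991 -1.09340536] [-0.56216107 -1.10964416  0.19290235] 0.1635199092704287 18.54153542453339
```

>>> step_arm:
  moves:
    - [[0, 0, 0.3], [0, 0, 0], 10]
    - [[0, 0, 0.3], [0, 0, 0], 10]
    - [[0, 0, 0], [0, 0, 0], 10]
    - [[0, 0, 0], [0, 0, 0], 10]
    - [[0, 0, 0], [0, 0, 0], 10]
    - [[0, 0, 0], [0, 0, 0], 10]
    - [[0, 0, 0], [0, 0, 0], 10]
    - [[0, 0, 0], [0, 0, 0], 10]

```text
time: 10.87
tcp_pos: [0.5186, -0.1646, 0.1427]
orientation: [0.001, 0.991, 0.135, 0.001]
force: [5.5, -3.0, -1.0]
finger_gap: 0.164
```

```bash
python3 s.py
```

```text
[ 0.51859765 -0.16460777  0.14269886] [ 5.47028408 -2.97852841 -1.01404801] [-0.68664605 -1.03364808  0.16909539] 0.1637097072439977 15.542187850267489
```

>>> step_arm:
  moves:
    - [[0, 0, 0.3], [0, 0, 0], 10]
    - [[0, 0, 0.3], [0, 0, 0], 10]
    - [[0, 0, 0.2], [0, 0, 0], 10]
    - [[0, 0, 0], [0, 0, 0], 10]
    - [[0, 0, 0], [0, 0, 0], 10]
    - [[0, 0, 0], [0, 0, 0], 10]
    - [[0, 0, 0], [0, 0, 0], 10]
    - [[0, 0, 0], [0, 0, 0], 10]

```text
time: 11.53
tcp_pos: [0.5189, -0.165, 0.1429]
orientation: [0.001, 0.995, 0.101, 0.001]
force: [5.9, -3.1, -1.3]
finger_gap: 0.161
```

```bash
python3 s.py
```

```text
[ 0.51886355 -0.16496716  0.14286753] [ 5.91113525 -3.07971263 -1.29829053] [-0.95507568 -1.24356532  0.37097984] 0.1606336141110111 11.567196917713193
```

>>> step_arm:
  moves:
    - [[0, 0, 0.3], [0, 0, 0], 10]
    - [[0, 0, 0.3], [0, 0, 0], 10]
    - [[0, 0, 0], [0, 0, 0], 10]
    - [[0, 0, 0], [0, 0, 0], 10]
    - [[0, 0, 0], [0, 0, 0], 10]
    - [[0, 0, 0], [0, 0, 0], 10]
    - [[0, 0, 0], [0, 0, 0], 10]
    - [[0, 0, 0], [0, 0, 0], 10]

```text
time: 12.2
tcp_pos: [0.519, -0.1648, 0.1429]
orientation: [0.001, 0.997, 0.075, 0.001]
force: [7.2, -3.4, -0.3]
finger_gap: 0.165
```

```bash
python3 s.py
```

```text
[ 0.51896516 -0.16479873  0.14288269] [ 7.22103021 -3.36504396 -0.33728907] [-0.72293432 -1.26965396  0.63696209] 0.1646926478296799 8.599303296892513
```

>>> step_arm:
  moves:
    - [[0, 0, 0.3], [0, 0, 0], 10]
    - [[0, 0, 0.3], [0, 0, 0], 10]
    - [[0, 0, 0], [0, 0, 0], 10]
    - [[0, 0, 0], [0, 0, 0], 10]
    - [[0, 0, 0], [0, 0, 0], 10]
    - [[0, 0, 0], [0, 0, 0], 10]
    - [[0, 0, 0], [0, 0, 0], 10]
    - [[0, 0, 0], [0, 0, 0], 10]

```text
time: 12.87
tcp_pos: [0.519, -0.1647, 0.1429]
orientation: [0.001, 0.999, 0.049, 0.001]
force: [6.7, -3.5, -1.7]
finger_gap: 0.163
```

```bash
python3 s.py
```

```text
[ 0.51896594 -0.16471901  0.14290061] [ 6.65599939 -3.47396417 -1.66462127] [-0.61186295 -1.22358274  0.91890969] 0.16265223999458142 5.636604427134952
```

>>> step_arm:
  moves:
    - [[0, 0, -0.5], [0, 0, 0], 10]
    - [[0, 0, -0.5], [0, 0, 0], 10]
    - [[0, 0, -0.4], [0, 0, 0.03], 10]
    - [[0, 0, 0], [0, 0, 0], 10]
    - [[0, 0, 0], [0, 0, 0], 10]
    - [[0, 0, 0], [0, 0, 0], 45]
    - [[0, 0, 0], [0, 0, 0], 45]
    - [[0, 0, 0], [0, 0, 0], 45]

```text
time: 13.53
tcp_pos: [0.5173, -0.1639, 0.1413]
orientation: [-0.0, 0.994, 0.109, -0.001]
force: [0.0, -0.1, 0.5]
finger_gap: 0.331
```

>>> step_arm:
  moves:
    - [[0, 0, 0], [0, 0, 0], 60]
    - [[0, 0, 0], [0, 0, 0], 60]
    - [[0, 0, 0], [0, 0, -0.4], 60]
    - [[0, 0, 0], [0, 0, -0.8], 60]
    - [[0, 0, 0], [0, 0, -1], 60]
    - [[0, 0, 0], [-0.8, 0, -1], 60]
    - [[0, 0, 0], [-1, 0, -0.5], 60]
    - [[0, 0, 0], [-0.5, 0, 0], 60]

```text
time: 14.2
tcp_pos: [0.4613, -0.1772, 0.2376]
orientation: [0.001, 0.994, 0.109, 0.002]
force: [0.4, 0.3, 1.0]
finger_gap: 0.645
```

>>> step_arm:
  moves:
    - [[0, 0, 0], [0, 0, 0], 60]
    - [[0, 0, 0], [0, 0, 0], 60]
    - [[0, 0, 0], [0, 0, 0], 60]
    - [[0, 0, 0], [0, 0, 0], 60]
    - [[0, 0, 0], [0, 0, 0], 60]
    - [[0, 0, 0], [0, 0, 0], 60]
    - [[0, 0, 0], [0, 0, 0], 60]
    - [[0, 0, 0], [0, 0, 0], 60]

```text
time: 14.87
tcp_pos: [0.4621, -0.1765, 0.234]
orientation: [-0.0, 0.994, 0.108, -0.0]
force: [1.5, 0.1, -0.4]
finger_gap: 0.647
```

```bash
python3 s.py; python3 - <<'E'
from workcell import readout, eyes
from h import *
c=eyes.calibration("wrist"); im=eyes.camera("wrist"); cv2.imwrite("pics/w2.png",im[:,:,::-1]); np.savez("w2.npz",**{k:np.array(v) for k,v in c.items()})
uv=cv2.projectPoints(np.array([[.5185,-.165,.12]]),np.array(c['rvec'],float),np.array(c['tvec'],float),np.array(c['intrinsics'],float),None)[0].ravel(); print(uv)
x,y=np.clip(uv-[80,70],0,[480,260]).astype(int); print(x,y)
cv2.imwrite("pics/w2c.png",np.clip(cv2.resize(im[y:y+140,x:x+160,::-1],(640,560),interpolation=cv2.INTER_CUBIC)*1.8,0,255).astype(np.uint8))
E
```

```text
[ 0.46206524 -0.1765212   0.23398277] [ 1.53385069  0.06893863 -0.40597888] [ 0.02932462 -0.05855755 -0.04666732] 0.6471027535812391 12.453775135557704
[318.97009868 123.85901721]
238 53
```

View pics/w2c.png

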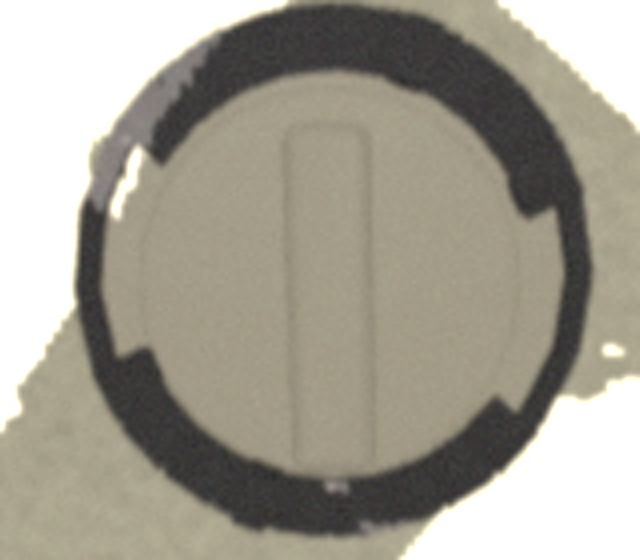

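```bash
python3 - <<'E'
from h import *
c=np.load("w2.npz"); P=lambda p:[(238+x/4,53+y/4) for x,y in p]
b=ray(c,P([(334,470),(327,122)]),.154);print(b.mean(0),yaw(b[1]-b[0]),np.linalg.norm(b[0]-b[1]))
r=ray(c,P([(78,280),(592,280),(340,3),(330,535)]),.112);print(r.mean(0))
n=ray(c,P([(157,155),(137,352),(528,214),(500,402)]),.112)
C=r.mean(0)
print([yaw(q-C) for q in n],[np.linalg.norm(q-C) for q in n], yaw(n[:2].mean(0)-n[2:].mean(0)))
E
```

```text
[ 0.51771141 -0.16639528  0.154     ] 13.659294468748381 0.06304676951708772
[ 0.51887184 -0.16733845  0.112     ]
[np.float64(67.56147526350053), np.float64(121.63958911919143), np.float64(-58.68882303165852), np.float64(-113.11998313033872)] [np.float64(0.04532371915816433), np.float64(0.0454600318675647), np.float64(0.043084534960334646), np.float64(0.044571995376816186)] 94.12961507730081
```

```bash
python3 -c "
from workcell import workorder; print(workorder.finish_job())"
```

```text
the job is handed in; nothing more can be done
None
```

The lid is down and turned home on its canister, and I handed the job in at about 15 s of the 45 s allowed. `finish_job` reports no verdict.

- **What I did:** I gripped the proud lid by its bar and turned it counter-clockwise to about 97° in the world frame. There it dropped about 11 mm through the notches. I then turned it clockwise until the torque rose steadily to about 0.9 N·m, which I took as the stop. I eased that off, let go and moved clear.
- **Last check (wrist picture):** The lugs are hidden under the collar and both notches are empty. The bar lies at 13.7°, against a closed direction of 14.1° worked out from the notches. The lid's centre is within about 2 mm of the canister axis, and the gripper is clear of the lid.
- **What went wrong on the way:** My first downward push came while I was still turning, at only 15 N grip. The lugs pressed on the collar with about 21 N and the bar twisted in the jaws. I eased off and regripped at 45 N, after which the lid went down cleanly.
- **What disagreed or wasn't measured:** My early estimates of the notch direction ranged from 92° to 108°, and the final picture gives 94°. I did not measure the lid's final height directly. It rests on the arm height of about 0.142 m when the lid seated and on the bar looking the right length at the closed height.
- **The rest of the scene:** I planned no moves near the closed canister or the rack, but I did not photograph them again at the end.

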